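# Heft two sealed grit jars and clamp each in the carrier for its weight

## Robot

A 6-joint arm with a two-finger parallel gripper is mounted at the origin on a cart in front of the work surface, level with it; the furniture and walls round the work are solid. World frame = base frame: x ahead of the robot, y to its left, z up, the work surface at z = 0. Lengths are in m, angles in rad, forces in N, time in s.
With the tool pointing down it reaches from about 0.325 to 0.9 m from the base axis. Payload 6.1 kg.
Tool frame: the origin (TCP) lies where the fingers leave the gripper's body, on its centre line; the fingertips stand 70 mm ahead of it and the grasp point (between the pads) lies 51 mm ahead of it; z points along the fingers, y is the line along which they close (so a half turn about z gives the same grasp; the last joint's range is limited). The gripper opens to 87 mm and grips with 3 to 60 N. Pads are 19 mm wide; open, the fingers measure 117 mm over their backs; the gripper's body (75 mm by 190 mm) begins 51 mm behind the grasp point.
Start: joints at [-1.339, 0.22, 1.526, -0, 1.395, -0.126], TCP at [0.219, -0.585, 0.292] pointing down, gripper open.
Joint ranges: [-2.98, 2.98], [-0.91, 2.08], [0.09, 2.57], [-1.24, 4.39], [0.2, 2.65], [-2.68, 2.68]. Speed limits (rad/s): [2.57, 2.57, 3.01, 3.14, 3.14, 3.14].

## Interface

Orientations are given as a rotation vector (axis times angle).
In Python, from workcell import arm, viewer, order gives the robot as it stands.
- The arm moves only by the tool arm_command, never from a script. Its arguments are lists of equal length, an entry for each row: "xyz": the shift along the tool's x, y, z in units of 25 mm (1.0 is 25 mm), a list of three; "rotation": the turn, a rotation vector about the tool's x, y, z in units of 6 degrees (1.0 is 6 degrees), a list of three; "jaw": the opening, from -1 (shut) to 1 (fully open). A call has 1 to 10 rows; each row shifts and turns the commanded pose from where the row before left it, along the tool's axes as they then stand; what a row does not reach is not made up. A row lasts 1/8 s, in which the tool goes at most 62.5 mm and 10.7 degrees, less where a joint would pass 70% of its speed; a pose out of reach is approached as far as the arm can. A call is refused whole if a number of a shift passes 1 or a number of a turn 1, either way. A call with a gripper value outside its range is refused whole. The fingers move at their own pace and stop on an object; "newtons" is the grip in N (left out, the last holds). Time passes only in rows, so rows that do not move let the fingers close. It gives the time, the measured TCP pose, the force, the opening and the grip force at its end, in the units of the state.
- arm.read_state(): the state, without advancing time (a new reading comes with each control period).
- viewer.camera(name): name is "scene" or "top" or "wrist"; returns a dict with "color" (384x512x3 uint8, blue, green, red), "depth" (384x512 float32, m along the optical axis (not along the pixel's ray), 0 where there is no reading), "fx", "fy", "cx", "cy" (pixels), "rvec" (rotation vector, rad) and "tvec" (3), from world to camera coordinates, as OpenCV has them; the wrist camera has in their place "T_tool_cam" (4x4, takes a point from camera to tool coordinates, whose origin is the TCP and whose axes are the flange's). Camera axes: x right, y down, z forward; pixel columns grow to the right and rows downward; lengths in m; the calibration is good to about 2 mm. A picture is of the moment at which its call begins: read the wrist's pose just before it.
- order.sign_off(): hands the job in; it is judged then, once.
The state is a dict: "time_s": time; "joint_positions": joint angles; "joint_velocities": joint speeds; "tau": joint torques, N m; "ee_pos": TCP position; "orientation": TCP orientation; "contact_force": force on the tool from outside, world axes, zero at the start; "wrist_torque": the same for the moment, N m; "grip_width": finger opening in m; "gripper_force": force on a finger pad.
Only numpy, scipy, OpenCV 4.12 (cv2) and the standard library are available. Lean on these libraries where they do the work, as an engineer would, in place of code of your own. Each camera call takes 0.05 s, during which the arm holds its last target. There are 200 camera calls.

## Task

Two sealed white jars of mineral grit have come back from the feeding round and nobody can see how much is left in them. Pick up each jar just clear of the table and feel its weight: a jar of 230 g or more (at least half full) goes into the green carrier for the next round, a lighter one into the orange carrier for refilling. Keep the jars upright and press each one down between the spring arms of an empty clamp, gently but firmly, until they snap into its waist and its base sits fully home on the pad; stop pressing there and let go; leave the other things on the bench alone.

Things in the scene. Friction and masses are not known exactly. Their poses are not given: they have to be found in the camera images.
- jar_a: One of two identical sealed jars: opaque white, 52 mm in diameter, 95 mm tall; the ribbed blue cap, as wide, is the top 19 mm; tapered foot, a 42 mm wide waist 29 to 37 mm above the base. Origin: centre of the base, z up through the cap. Starts standing on the table. Its unseen weight, 64 g (empty) to 400 g (full), is drawn for each jar on its own: both may be heavy, or both light.
- jar_b: One of two identical sealed jars: opaque white, 52 mm in diameter, 95 mm tall; the ribbed blue cap, as wide, is the top 19 mm; tapered foot, a 42 mm wide waist 29 to 37 mm above the base. Origin: centre of the base, z up through the cap. Starts standing on the table. Its unseen weight, 64 g (empty) to 400 g (full), is drawn for each jar on its own: both may be heavy, or both light.
- green_carrier: Green carrier, for jars of 230 g or more: plate 225 x 104 mm, its top 14 mm above the table, fixed; a wire loop at each end, 29 mm high. Two spring clamps in a row along its x axis, 52 mm either side of its centre. Origin: centre of its underside. Pushing a jar's foot past the arms takes 5 to 15 N, more than its weight; they snap into its waist as the base meets the firm pad.
- orange_carrier: Orange carrier, for jars lighter than 230 g; made just like the green one, also fixed to the table.
- green_carrier_seat0 (a point): Centre of the round black pad's top, 16 mm above the table, in the green carrier's clamp at its -x end; axes as the carrier's. Centre of a jar's base when fully home. Round it four steel spring arms at 45, 135, 225, 315 degrees from x: 68 mm above the table at the tips, 74 mm across the flared tips, 48 mm across at the beads, 33 mm above the pad.
- green_carrier_seat1 (a point): Centre of the round black pad's top, 16 mm above the table, in the green carrier's clamp at its +x end; axes as the carrier's. Centre of a jar's base when fully home. Round it four steel spring arms at 45, 135, 225, 315 degrees from x: 68 mm above the table at the tips, 74 mm across the flared tips, 48 mm across at the beads, 33 mm above the pad.
- orange_carrier_seat0 (a point): Centre of the round black pad's top, 16 mm above the table, in the orange carrier's clamp at its -x end; axes as the carrier's. Centre of a jar's base when fully home. Round it four steel spring arms at 45, 135, 225, 315 degrees from x: 68 mm above the table at the tips, 74 mm across the flared tips, 48 mm across at the beads, 33 mm above the pad.
- orange_carrier_seat1 (a point): Centre of the round black pad's top, 16 mm above the table, in the orange carrier's clamp at its +x end; axes as the carrier's. Centre of a jar's base when fully home. Round it four steel spring arms at 45, 135, 225, 315 degrees from x: 68 mm above the table at the tips, 74 mm across the flared tips, 48 mm across at the beads, 33 mm above the pad.
- food_cup: Small clear cup with yellow mash, 42 mm in diameter and 38 mm tall, standing loose beyond the jars; a bystander. Origin: centre of its base.
Mind the look-alikes: they are no part of the job. What is shaped like the jar_a but yellow is not meant.

How it is judged:
By the outcome, as a careful person would: the job done as asked, in the order asked, and still so for the second after the job is handed in, with the robot touching nothing.
It also fails if it takes over 59 s, if anything falls off the work surface, if the arm or the gripper's body presses on something with over 40 N, if the wrist force passes 120 N, or if a joint passes its speed limit or range.

## Working session

There is one attempt and no reset: what is moved stays moved. The work goes in short steps, Python scripts to look and compute and a tool call to move; the robot and the scene stay as the last step left them, time stands still between calls to the robot, and variables do not carry over. Pictures are saved under pics/ and viewed, at most 11 in all, crops included, and the job is handed in when it is done.

Besides the shell and the picture viewer there is one more tool, called after ">>>" as name(argument=value, ...), one argument or row to a line, values as JSON. arm_command: Moves the arm, as the interface text tells. Its arguments: {"type":"object","properties":{"xyz":{"type":"array"},"rotation":{"type":"array"},"jaw":{"type":"array"},"newtons":{"type":"number"}},"required":["xyz","rotation","jaw"]}

```bash
mkdir -p pics; ls; python3 - <<'E'
from workcell import arm, viewer
import cv2,pickle,numpy as np
s=arm.read_state();print({k:np.round(v,3) for k,v in s.items()})
d={n:viewer.camera(n) for n in("scene","top")}
pickle.dump(d,open("v.pkl","wb"))
for n in d: print(n,d[n]['rvec'],d[n]['tvec'],d[n]['fx'],d[n]['cx'],d[n]['cy'])
cv2.imwrite("pics/scene.png",d['scene']['color']);cv2.imwrite("pics/top.png",d['top']['color'])
E
```

```text
pics
{'time_s': np.float64(0.0), 'joint_positions': array([-1.339,  0.221,  1.528, -0.   ,  1.395, -0.126]), 'joint_velocities': array([ 0.001,  0.002,  0.001, -0.   , -0.001, -0.   ]), 'tau': array([ 1.0000e-03, -4.9461e+01, -3.8737e+01,  7.0000e-02,  5.7000e-02,
       -0.0000e+00]), 'ee_pos': array([ 0.219, -0.585,  0.291]), 'orientation': array([-3.09 , -0.559,  0.   ]), 'contact_force': array([-0.056, -0.085, -0.038]), 'wrist_torque': array([-0.006,  0.063, -0.019]), 'gripper_force': np.float64(0.0), 'grip_width': np.float64(0.087)}
scene [ 0.96246927 -2.50668773  1.00736485] [0.48314135 0.32307257 0.64864869] 380.4494894558383 251.13193462086065 191.1601562937381
top [ 2.17098193 -2.23438366  0.02935365] [0.06503828 0.60590445 0.98056028] 427.8735797862535 249.71876479908144 196.63174940233336
```

View pics/scene.png

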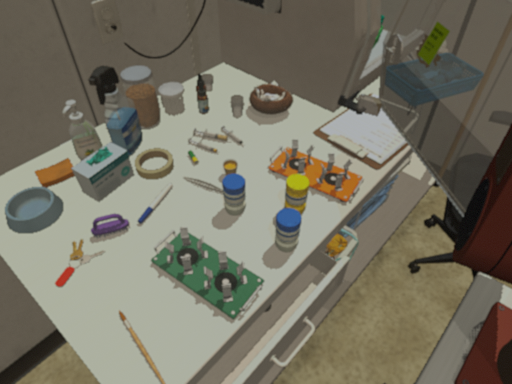

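View pics/top.png

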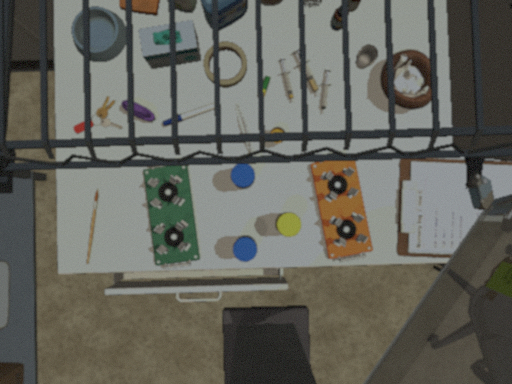

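Candidates: blue-capped jars, scene (234,190) and (288,225), top (243,176) and (245,249); the yellow-capped one, scene (297,190), top (289,224), is the look-alike; the jars at the back (172,95) and (140,100) are storage. The blue-capped pair is the one I want. The top view also shows an overhead rack, so I'll check its height.

```bash
cat > h.py <<'E'
import cv2,numpy as np,pickle
def Rt(c): return cv2.Rodrigues(np.array(c['rvec']))[0],np.array(c['tvec']).ravel()
def ray(c,u,v,z):
    R,t=Rt(c);o=-R.T@t;d=R.T@np.array([(u-c['cx'])/c['fx'],(v-c['cy'])/c['fy'],1]);return o+d*(z-o[2])/d[2]
def cloud(c):
    R,t=Rt(c);v,u=np.mgrid[:384,:512];Z=c['depth'];P=np.stack([(u-c['cx'])/c['fx']*Z,(v-c['cy'])/c['fy']*Z,Z],-1);return (P-t)@R
def blobs(c,lo,hi,amin=60,k=0):
    m=cv2.inRange(cv2.cvtColor(c['color'],cv2.COLOR_BGR2HSV),lo,hi)
    if k: m=cv2.morphologyEx(m,cv2.MORPH_CLOSE,np.ones((k,k)))
    n,l,s,ce=cv2.connectedComponentsWithStats(m)
    return [(i,s[i],ce[i],l==i) for i in range(1,n) if s[i][4]>=amin]
E
python3 - <<'E'
from h import *
d=pickle.load(open("v.pkl","rb"));np.set_printoptions(precision=4,suppress=True)
t=d['top'];C=cloud(t);S=cloud(d['scene'])
for nm,lo,hi in(("blue",(100,120,60),(125,255,255)),("yel",(24,120,100),(34,255,255)),("green",(60,80,40),(90,255,255)),("orange",(5,150,100),(18,255,255))):
  for i,s,ce,m in blobs(t,lo,hi):
    h=0.095 if nm in("blue","yel") else .014
    cn=max(cv2.findContours(m.astype(np.uint8),0,1)[0],key=cv2.contourArea)
    (u,v),r=cv2.minEnclosingCircle(cn);q=cv2.minAreaRect(cn)
    zz=C[...,2][m&(t['depth']>0)]
    print(nm,s,ce,'ray',ray(t,*ce,h),'circ',ray(t,u,v,h),'depthz',np.percentile(zz,[10,50,90]) if len(zz) else 0)
    if s[4]>1000:
      P=np.array([ray(t,*p,h)[:2] for p in cv2.boxPoints(q)]);print('  box',P,'c',P.mean(0))
# black pads
  pass
for i,s,ce,m in blobs(t,(0,0,0),(180,120,50),40):
  if s[4]<500: print('black',s,ce,ray(t,*ce,.016))
for p in((243,140),(20,140),(48,80),(215,80),(330,160),(475,180),(200,290),(440,260),(350,300)):print('pt',p,C[p[1],p[0]])
a=C[(t['depth']>0)&(C[...,2]>.15)];
for x0 in np.arange(-.2,1.3,.1):
  b=a[(a[:,0]>x0)&(a[:,0]<=x0+.1)]
  if len(b)>20: print(x0,len(b),np.percentile(b[:,2],[2,50,98]),b[:,1].min(),b[:,1].max())
print('cams',[-Rt(d[n])[0].T@Rt(d[n])[1] for n in d])
E
```

```text
blue [232 163  22  25 421] [242.4038 174.791 ] ray [0.6515 0.0613 0.095 ] circ [0.6514 0.0631 0.095 ] depthz [0.0933 0.0954 0.0973]
blue [234 237  22  24 423] [244.5674 248.5296] ray [0.4957 0.0612 0.095 ] circ [0.4958 0.0608 0.095 ] depthz [0.0934 0.0954 0.0974]
yel [277 213  23  23 425] [288.1247 223.9953] ray [ 0.5447 -0.0322  0.095 ] circ [ 0.5447 -0.0319  0.095 ] depthz [0.0933 0.0954 0.0977]
green [153  30  17  14 195] [161.9179  37.1231] ray [0.9858 0.2418 0.014 ] circ [0.9872 0.2413 0.014 ] depthz [0.0875 0.0907 0.102 ]
green [ 145  165   53   99 2335] [172.2133 213.8561] ray [0.5729 0.2272 0.014 ] circ [0.5717 0.2312 0.014 ] depthz [0.012  0.0142 0.0165]
  box [[0.6804 0.2916]
 [0.6905 0.1938]
 [0.4692 0.1698]
 [0.4591 0.2668]] c [0.5748 0.2305]
orange [142   0  16  12 106] [150.7736   5.6132] ray [1.0613 0.2662 0.014 ] circ [1.0628 0.2692 0.014 ] depthz [0.0194 0.0219 0.0249]
orange [ 311  161   60   97 2466] [339.5649 207.5884] ray [ 0.5762 -0.1583  0.014 ] circ [ 0.5765 -0.157   0.014 ] depthz [0.0117 0.014  0.0163]
  box [[ 0.6803 -0.0944]
 [ 0.6966 -0.193 ]
 [ 0.477  -0
[... 2915 characters left out ...]

0.2 952 [0.1524 0.2294 0.3122] -0.24270682878373268 -0.1913392908034038
0.3 6968 [0.1643 0.3168 0.4028] -0.3307235966870553 -0.21917242699835437
0.4000000000000001 4006 [0.1585 0.2794 0.352 ] -0.3935406030581755 -0.29657227732395525
0.5 1241 [0.1534 0.2323 0.7141] -0.46319156102256337 0.21226595648127897
0.6000000000000001 21878 [0.6977 0.7427 0.7462] -0.4691239775645255 0.21835039364897565
0.7 2140 [0.1539 0.231  0.7459] -0.42641907123145684 0.22086020023754369
0.8 1635 [0.1528 0.2048 0.2486] -0.42630478047039205 -0.42054091595954685
0.9000000000000001 997 [0.1521 0.1963 0.2612] -0.42581195029899327 -0.3971001309262057
cams [array([0.2103, 0.4827, 0.6938]), array([0.576 , 0.043 , 0.9996])]
```

```bash
python3 - <<'E'
from h import *
d=pickle.load(open("v.pkl","rb"));np.set_printoptions(precision=3,suppress=True,linewidth=200)
for n in d:
  c=d[n];C=cloud(c);R,t=Rt(c)
  for p in((.219,-.585,.291),(.219,-.585,.22),(0,0,.3),(0,0,.1)):
    q=R@np.array(p)+t;print(n,p,q[:2]/q[2]*c['fx']+[c['cx'],c['cy']],q[2])
  ok=(c['depth']>0)&(C[...,2]>.13)&(C[...,2]<.68);P=C[ok]
  for x0 in np.arange(-.1,1.0,.1):
    for y0 in np.arange(-.8,.5,.1):
      m=(P[:,0]>x0)&(P[:,0]<=x0+.1)&(P[:,1]>y0)&(P[:,1]<=y0+.1)
      if m.sum()>25: print(f"{n} x{x0:.1f} y{y0:.1f} n{m.sum()} z {np.percentile(P[m][:,2],[2,50,98])}")
  T=C[(c['depth']>0)&(C[...,2]>=.68)&(C[...,2]<.9)]
  if len(T): print(n,'rack',T.min(0),T.max(0))
E
```

```text
scene (0.219, -0.585, 0.291) [573.131  56.33 ] 0.8408311089726221
scene (0.219, -0.585, 0.22) [554.811  85.06 ] 0.8919933192067319
scene (0, 0, 0.3) [674.863 292.389] 0.4324703374673927
scene (0, 0, 0.1) [569.598 358.584] 0.5765892395353076
scene x0.1 y-0.0 n738 z [0.273 0.374 0.406]
scene x0.1 y0.1 n2164 z [0.283 0.325 0.369]
scene x0.2 y-0.3 n3043 z [0.136 0.284 0.377]
scene x0.2 y-0.2 n810 z [0.161 0.255 0.306]
scene x0.2 y-0.1 n220 z [0.313 0.367 0.407]
scene x0.2 y-0.0 n2257 z [0.265 0.357 0.416]
scene x0.2 y0.1 n113 z [0.279 0.322 0.376]
scene x0.3 y-0.4 n2472 z [0.143 0.386 0.445]
scene x0.3 y-0.3 n4965 z [0.142 0.292 0.415]
scene x0.4 y-0.5 n151 z [0.34  0.378 0.396]
scene x0.4 y-0.4 n4560 z [0.14  0.303 0.414]
scene x0.5 y-0.5 n2254 z [0.137 0.293 0.375]
scene x0.5 y-0.4 n433 z [0.172 0.262 0.317]
scene x0.6 y-0.6 n28 z [0.168 0.231 0.315]
scene x0.6 y-0.5 n2295 z [0.137 0.254 0.336]
scene x0.7 y-0.5 n2262 z [0.135 0.239 0.328]
scene x0.8 y-0.5 n1713 z [0.135 0.226 0.305]
scene x0.9 y-0.5 n1086 z [0.133 0.199 0.287]
scene x0.9 y-0.4 n318 z [0.261 0.278 0.297]
top (0.219, -0.585, 0.291) [645.486 419.219] 0.6939589321995094
top (0.219, -0.585, 0.22) [608.991 399.827] 0.764922206997046
top (0, 0, 0.3) [289.55  571.509] 0.6807154579909951
top (0, 0, 0.1) [281.049 489.491] 0.8806120067164507
top x0.2 y-0.3 n983 z [0.134 0.224 0.312]
top x0.2 y-0.2 n105 z [0.132 0.171 0.241]
top x0.3 y-0.4 n1602 z [0.141 0.353 0.403]
top x0.3 y-0.3 n5554 z [0.147 0.301 0.403]
top x0.4 y-0.4 n4180 z [0.139 0.277 0.352]
top x0.5 y-0.5 n674 z [0.133 0.172 0.254]
top x0.5 y-0.4 n602 z [0.155 0.255 0.283]
top x0.6 y-0.5 n255 z [0.131 0.186 0.235]
top x0.7 y-0.5 n1318 z [0.145 0.197 0.241]
top x0.8 y-0.5 n1683 z [0.149 0.203 0.249]
top x0.9 y-0.5 n1037 z [0.149 0.194 0.261]
top rack [ 0.593 -0.133  0.687] [0.737 0.221 0.748]
```

```bash
python3 - <<'E'
from h import *
d=pickle.load(open("v.pkl","rb"));np.set_printoptions(precision=3,suppress=True,linewidth=200)
c=d['scene'];C=cloud(c)
for p in((440,90),(400,60),(480,60),(430,130),(500,180),(450,45),(480,330),(500,300),(440,330),(500,365),(430,20),(390,30),(460,200),(470,260),(505,90),(415,50),(360,105)): print(p,C[p[1],p[0]],c['color'][p[1],p[0]])
im=cv2.resize(c['color'][0:384,300:512],None,fx=2.6,fy=1.56*1,interpolation=cv2.INTER_CUBIC)
h=np.clip(C[...,2]*500,0,255).astype(np.uint8);h[c['depth']==0]=0
hm=cv2.applyColorMap(h,cv2.COLORMAP_JET)[:,300:]
cv2.imwrite("pics/r.png",np.hstack([cv2.resize(c['color'][:,300:],(320,580)),cv2.resize(hm,(320,580))]))
E
```

```text
(440, 90) [ 0.39  -0.297  0.269] [76 78 70]
(400, 60) [ 0.524 -0.394  0.252] [62 71 75]
(480, 60) [ 0.341 -0.286  0.355] [81 92 99]
(430, 130) [ 0.379 -0.301  0.169] [68 77 82]
(500, 180) [0.209 0.071 0.394] [17 25 35]
(450, 45) [ 0.413 -0.337  0.344] [79 90 97]
(480, 330) [ 0.101 -0.026  0.003] [39 44 57]
(500, 300) [ 0.093 -0.118 -0.001] [143 158 156]
(440, 330) [0.21  0.483 0.694] [100 132 141]
(500, 365) [0.057 0.027 0.021] [21 28 32]
(430, 20) [ 0.486 -0.395  0.356] [76 88 93]
(390, 30) [ 0.593 -0.457  0.285] [82 92 98]
(460, 200) [ 0.25  -0.224  0.092] [47 54 55]
(470, 260) [0.189 0.112 0.301] [19 25 47]
(505, 90) [ 0.276 -0.233  0.343] [79 92 98]
(415, 50) [ 0.493 -0.383  0.291] [77 89 95]
(360, 105) [ 0.618 -0.441  0.061] [76 86 92]
```

View pics/r.png

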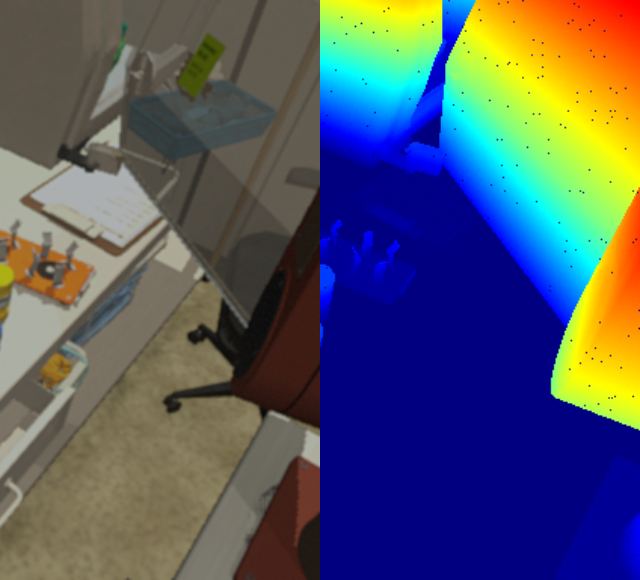

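```bash
python3 - <<'E'
from h import *
from workcell import viewer,arm
d=pickle.load(open("v.pkl","rb"));np.set_printoptions(precision=3,suppress=True,linewidth=200)
c=d['top'];C=cloud(c)
for p in((265,345),(265,320),(230,375)):print(p,C[p[1],p[0]])
for n in d:
  c=d[n];C=cloud(c);m=(c['depth']>0)&(C[...,2]>.05)&(C[...,2]<.6)&(C[...,1]<-.19)&(C[...,0]<.6)&(C[...,0]>.15)
  vv,uu=np.where(m);P=C[m]
  Q=P[P[:,2]>.14];cen=Q.mean(0);w=np.linalg.svd(Q-cen,full_matrices=False)[2];nrm=w[2];print(n,'plane',cen,nrm,'resid',np.std((Q-cen)@nrm))
  e=np.array([.84,-.54,0]) ; e=np.array([nrm[1],-nrm[0],0]);e/=np.linalg.norm(e);e*=np.sign(e[0])
  inl=abs((P-cen)@nrm)<.012;P=P[inl];uu=uu[inl];vv=vv[inl];s=P@e
  for a in np.arange(s.min(),s.max(),.04):
    k=(s>=a)&(s<a+.04)
    if k.sum()>5:
      i=np.where(k)[0][P[k][:,2].argmax()];print(f"s{a:.2f} n{k.sum()} zmin {P[k][:,2].min():.3f} zmax {P[k][:,2].max():.3f} at",P[i],(uu[i],vv[i]))
s=arm.read_state();w=viewer.camera("wrist");pickle.dump((s,w),open("w0.pkl","wb"));print(w['T_tool_cam'],w['fx'])
z=np.clip(w['depth']*300,0,255).astype(np.uint8)
cv2.imwrite("pics/w0.png",cv2.resize(np.hstack([w['color'],cv2.applyColorMap(z,2)]),(800,300)))
E
```

```text
(265, 345) [ 0.11   0.012 -0.493]
(265, 320) [ 0.122  0.003 -0.78 ]
(230, 375) [ 0.105  0.12  -0.245]
scene plane [ 0.387 -0.311  0.297] [-0.599 -0.794 -0.11 ] resid 0.008002830515733868
s0.30 n1208 zmin 0.167 zmax 0.343 at [ 0.262 -0.22   0.343] (np.int64(511), np.int64(96))
s0.34 n1702 zmin 0.164 zmax 0.381 at [ 0.289 -0.252  0.381] (np.int64(511), np.int64(63))
s0.38 n1988 zmin 0.165 zmax 0.417 at [ 0.315 -0.283  0.417] (np.int64(511), np.int64(31))
s0.42 n2219 zmin 0.167 zmax 0.452 at [ 0.342 -0.313  0.452] (np.int64(510), np.int64(0))
s0.46 n2046 zmin 0.169 zmax 0.452 at [ 0.344 -0.315  0.452] (np.int64(509), np.int64(0))
s0.50 n1752 zmin 0.165 zmax 0.438 at [ 0.378 -0.337  0.438] (np.int64(489), np.int64(0))
s0.54 n1479 zmin 0.169 zmax 0.424 at [ 0.411 -0.359  0.424] (np.int64(472), np.int64(0))
s0.58 n1170 zmin 0.169 zmax 0.411 at [ 0.444 -0.381  0.411] (np.int64(456), np.int64(0))
s0.62 n1012 zmin 0.170 zmax 0.396 at [ 0.48  -0.404  0.396] (np.int64(441), np.int64(0))
s0.66 n670 zmin 0.172 zmax 0.383 at [ 0.513 -0.426  0.383] (np.int64(428), np.int64(0))
s0.70 n586 zmin 0.051
[... 763 characters left out ...]
, np.int64(335))
s0.54 n1343 zmin 0.163 zmax 0.350 at [ 0.423 -0.342  0.35 ] (np.int64(511), np.int64(305))
s0.58 n947 zmin 0.162 zmax 0.323 at [ 0.458 -0.36   0.323] (np.int64(511), np.int64(278))
s0.62 n591 zmin 0.163 zmax 0.295 at [ 0.494 -0.378  0.295] (np.int64(511), np.int64(253))
s0.66 n253 zmin 0.166 zmax 0.264 at [ 0.533 -0.395  0.264] (np.int64(509), np.int64(228))
s0.70 n150 zmin 0.052 zmax 0.207 at [ 0.563 -0.429  0.207] (np.int64(508), np.int64(210))
s0.74 n43 zmin 0.053 zmax 0.175 at [ 0.587 -0.455  0.175] (np.int64(511), np.int64(197))
[[-0.001 -0.961 -0.275  0.077]
 [ 1.    -0.001 -0.     0.   ]
 [-0.    -0.275  0.961 -0.092]
 [ 0.     0.     0.     1.   ]] 317.51791275149316
```

View pics/w0.png

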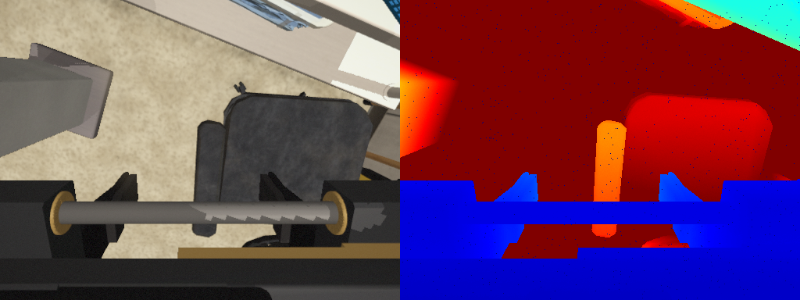

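A translucent screen hangs diagonally from about (0.2,-0.2) to (0.58,-0.47), with its bottom at z 0.16 and its top out of view. The wrist picture shows only the floor and the chair. I'll rise first and look for the screen's upper edge.

>>> arm_command(
  xyz=[
    [0,0,-1],
    [0,0,-1],
    [0,0,-1],
    [0,0,-1],
    [0,0,-1],
    [0,0,-1],
    [0,0,-1],
    [0,0,-1],
    [0,0,-1],
    [0,0,-1],
  ],
  rotation=[
    [0,0,0],
    [0,0,0],
    [0,0,0],
    [0,0,0],
    [0,0,0],
    [0,0,0],
    [-1,0,0],
    [-1,0,0],
    [-1,0,0],
    [-1,0,0],
  ],
  jaw=[1,1,1,1,1,1,1,1,1,1],
)

```text
time_s: 1.4
ee_pos: [0.2134, -0.5706, 0.541]
orientation: [2.681, 0.485, 0.104]
contact_force: [0.4, -0.4, 0.6]
grip_width: 0.0869
gripper_force: 0.0
```

```bash
cat >> h.py <<'E'
def wcloud(s,w):
    R=cv2.Rodrigues(np.array(s['orientation'],float))[0];T=np.array(w['T_tool_cam']);Z=w['depth'];v,u=np.mgrid[:384,:512]
    P=np.stack([(u-w['cx'])/w['fx']*Z,(v-w['cy'])/w['fy']*Z,Z],-1)
    return (P@T[:3,:3].T+T[:3,3])@R.T+np.array(s['ee_pos'])
E
python3 - <<'E'
from h import *
from workcell import viewer,arm
np.set_printoptions(precision=3,suppress=True,linewidth=200)
s=arm.read_state();w=viewer.camera("wrist");print(s['ee_pos'],s['orientation'],s['joint_positions'])
C=wcloud(s,w)
h=np.clip((C[...,2]+.1)*350,0,255).astype(np.uint8);h[w['depth']==0]=0
cv2.imwrite("pics/w1.png",cv2.resize(np.hstack([w['color'],cv2.applyColorMap(h,2)]),(800,300)))
m=(w['depth']>.12)&(C[...,2]>.1);P=C[m]
for x0 in np.arange(-.1,.9,.1):
  for y0 in np.arange(-.9,.5,.1):
    k=(P[:,0]>x0)&(P[:,0]<=x0+.1)&(P[:,1]>y0)&(P[:,1]<=y0+.1)
    if k.sum()>25: print(f"x{x0:.1f} y{y0:.1f} n{k.sum()} z",np.percentile(P[k][:,2],[2,50,99]))
E
```

```text
[ 0.213 -0.571  0.541] [2.681 0.485 0.104] [-1.372 -0.133  1.479  0.066  1.379 -0.158]
x0.1 y-0.6 n555 z [0.493 0.503 0.512]
x0.2 y-0.7 n2032 z [0.496 0.527 0.549]
x0.2 y-0.6 n1575 z [0.459 0.481 0.509]
```

View pics/w1.png

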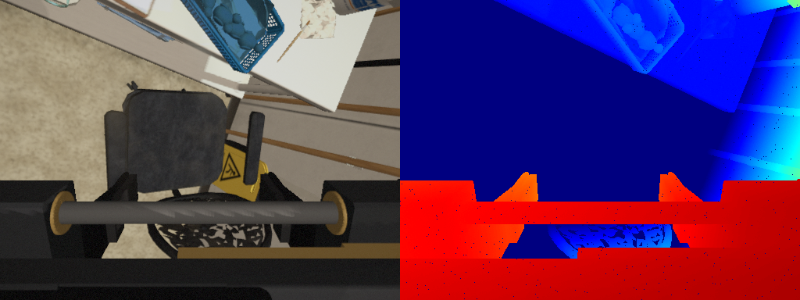

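The tilt went the wrong way: it shows the far side (wall, blue basket). Reversing it to look toward the screen.

>>> arm_command(
  xyz=[
    [0,0,0],
    [0,0,0],
    [0,0,0],
    [0,0,0],
    [0,0,0],
    [0,0,0],
    [0,0,0],
    [0,0,0],
    [0,0,0],
  ],
  rotation=[
    [1,0,0],
    [1,0,0],
    [1,0,0],
    [1,0,0],
    [1,0,0],
    [1,0,0],
    [1,0,0],
    [1,0,0],
    [0,0,0],
  ],
  jaw=[1,1,1,1,1,1,1,1,1],
)

```text
time_s: 2.58
ee_pos: [0.2138, -0.5722, 0.5369]
orientation: [-2.679, -0.484, 0.104]
contact_force: [-0.1, -0.6, 0.0]
grip_width: 0.0872
gripper_force: 0.0
```

```bash
cat > lk.py <<'E'
from h import *
from workcell import viewer,arm
import sys
np.set_printoptions(precision=3,suppress=True,linewidth=200)
s=arm.read_state();w=viewer.camera("wrist");print(s['ee_pos'],s['orientation'],s['joint_positions'])
pickle.dump((s,w),open("wl.pkl","wb"))
C=wcloud(s,w)
h=np.clip((C[...,2]+.1)*350,0,255).astype(np.uint8);h[w['depth']==0]=0
cv2.imwrite(sys.argv[1],cv2.resize(np.hstack([w['color'],cv2.applyColorMap(h,2)]),(800,300)))
m=(w['depth']>.3)&(C[...,2]>.1);P=C[m]
for x0 in np.arange(-.1,.9,.1):
  for y0 in np.arange(-.9,.5,.1):
    k=(P[:,0]>x0)&(P[:,0]<=x0+.1)&(P[:,1]>y0)&(P[:,1]<=y0+.1)
    if k.sum()>25: print(f"x{x0:.1f} y{y0:.1f} n{k.sum()} z",np.percentile(P[k][:,2],[2,50,99]))
E
python3 lk.py pics/w2.png
```

```text
[ 0.214 -0.572  0.537] [-2.679 -0.484  0.104] [-1.322  0.449  0.837 -0.058  2.277 -0.138]
x-0.1 y-0.1 n2427 z [0.109 0.27  0.327]
x0.0 y-0.1 n5324 z [0.108 0.238 0.32 ]
x0.0 y-0.0 n173 z [0.105 0.191 0.246]
x0.1 y-0.2 n3165 z [0.108 0.282 0.393]
x0.1 y-0.1 n218 z [0.265 0.291 0.308]
x0.2 y-0.3 n7397 z [0.108 0.292 0.411]
x0.2 y-0.2 n3847 z [0.116 0.25  0.393]
x0.3 y-0.3 n1578 z [0.102 0.152 0.239]
```

View pics/w2.png

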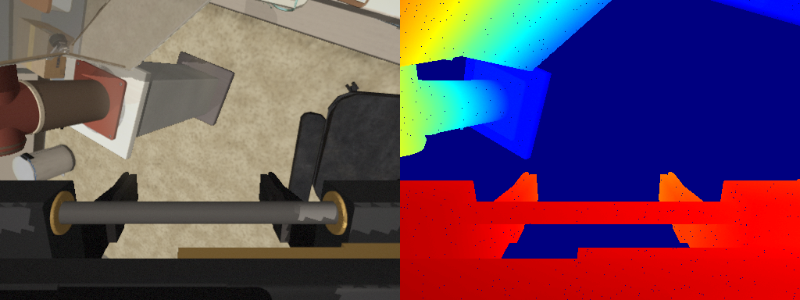

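Shows the robot's red base at left (80,100) and the screen at upper left, its top still cut off. I'll turn the camera to face the screen and go higher.

>>> arm_command(
  xyz=[
    [0,0,-0.7],
    [0,0,-0.7],
    [0,0,-0.7],
    [0,0,-0.7],
    [0,0,-0.7],
    [0,0,-0.7],
    [0,0,0],
    [0,0,0],
    [0,0,0],
    [0,0,0],
  ],
  rotation=[
    [-1,0,0],
    [-1,0,0],
    [-1,0,0],
    [-1,0,-1],
    [0,0,-1],
    [0,0,-1],
    [0,1,-1],
    [0,1,-1],
    [0,1,-1],
    [0,1,-1],
  ],
  jaw=[1,1,1,1,1,1,1,1,1,1],
)

```text
time_s: 3.88
ee_pos: [0.2194, -0.587, 0.6442]
orientation: [-2.514, -1.543, -0.598]
contact_force: [1.5, 0.6, -1.0]
grip_width: 0.0871
gripper_force: 0.0
```

```bash
python3 lk.py pics/w3.png
```

```text
[ 0.219 -0.587  0.644] [-2.514 -1.543 -0.598] [-1.469  0.44   0.644  0.411  2.316 -0.758]
x-0.1 y-0.1 n134 z [0.101 0.115 0.144]
x0.0 y-0.1 n1804 z [0.102 0.151 0.208]
x0.0 y-0.0 n59 z [0.104 0.152 0.191]
x0.1 y-0.2 n1714 z [0.106 0.213 0.323]
x0.2 y-0.3 n3597 z [0.106 0.239 0.376]
x0.2 y-0.2 n2348 z [0.113 0.235 0.338]
x0.3 y-0.4 n2801 z [0.109 0.359 0.434]
x0.3 y-0.3 n4847 z [0.111 0.249 0.396]
x0.4 y-0.5 n1702 z [0.121 0.433 0.459]
x0.4 y-0.4 n7847 z [0.112 0.298 0.456]
x0.5 y-0.5 n8591 z [0.114 0.358 0.468]
x0.5 y-0.4 n524 z [0.174 0.241 0.317]
x0.6 y-0.6 n212 z [0.118 0.296 0.37 ]
x0.6 y-0.5 n3769 z [0.113 0.314 0.435]
```

View pics/w3.png

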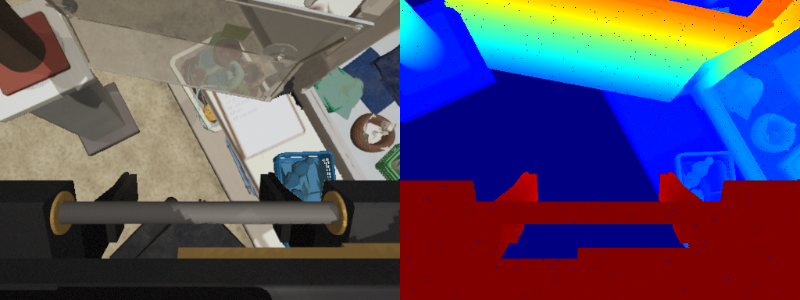

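The screen's top edge is visible at color (270,0)–(365,20), at z about 0.46. I'll return the tool to vertical, aligned with the world axes, and cross above it at z about 0.64.

>>> arm_command(
  xyz=[
    [0,0,0],
    [0,0,0],
    [0,0,0],
    [0,0,0],
    [0,0,0],
    [0,0,0],
    [0,0,0],
    [0,0,0],
    [0,0,0],
    [0,0,0],
  ],
  rotation=[
    [0,-1,1],
    [0,-1,1],
    [0,-1,1],
    [0,-1,1],
    [0,0,1],
    [0,0,1],
    [0,0,1],
    [0,0,1],
    [0,0,1],
    [0,0,1],
  ],
  jaw=[1,1,1,1,1,1,1,1,1,1],
)

```text
time_s: 5.18
ee_pos: [0.2194, -0.5871, 0.6438]
orientation: [3.139, 0.061, 0.008]
contact_force: [0.5, -1.0, 0.6]
grip_width: 0.087
gripper_force: 0.0
```

```bash
cat > st.py <<'E'
from h import *
from workcell import arm
np.set_printoptions(precision=4,suppress=True,linewidth=200)
s=arm.read_state();R=cv2.Rodrigues(np.array(s['orientation'],float))[0]
D=np.diag([1.,-1,-1]);r=cv2.Rodrigues(R.T@D)[0].ravel()
print(round(float(s['time_s']),2),'p',np.array(s['ee_pos']),'j',np.array(s['joint_positions']),'rot units to straight',r/np.radians(6),'F',np.array(s['contact_force']),'w',s['grip_width'])
E
python3 st.py
python3 - <<'E'
from h import *
s,w=pickle.load(open("wl.pkl","rb"));np.set_printoptions(precision=3,suppress=True)
C=wcloud(s,w);n=np.array([-.6,-.796,-.09]);cen=np.array([.388,-.308,.288])
m=(w['depth']>.2)&(abs((C-cen)@n)<.03)&(C[...,2]>.1);P=C[m];e=np.array([.797,-.6,0]);q=P@e
for a in np.arange(q.min(),q.max(),.04):
  k=(q>=a)&(q<a+.04)
  if k.sum()>5: v=P[k];print(round(a,2),k.sum(),v[:,2].min(),v[v[:,2].argmax()])
E
```

```text
5.17 p [ 0.2194 -0.5871  0.6438] j [-1.3407  0.2758  0.8088  0.0047  2.0536  0.1936] rot units to straight [ 0.0232 -0.046   0.3695] F [ 0.5356 -0.9525  0.5775] w 0.08698800692521051
0.06 1235 0.1001981348953771 [ 0.061 -0.028  0.213]
0.18 33 0.25635559509194833 [ 0.159 -0.111  0.268]
0.22 1493 0.10659764166751973 [ 0.192 -0.168  0.325]
0.26 1677 0.10563985049692182 [ 0.222 -0.197  0.344]
0.3 1799 0.10433385623788394 [ 0.253 -0.224  0.36 ]
0.34 1944 0.10591262630965259 [ 0.282 -0.252  0.377]
0.38 2082 0.10349782698382837 [ 0.312 -0.277  0.391]
0.42 2253 0.10350918918280749 [ 0.34  -0.305  0.408]
0.46 2447 0.10326551799531525 [ 0.372 -0.333  0.425]
0.5 2650 0.103888472832802 [ 0.395 -0.363  0.448]
0.54 2889 0.10391038115871576 [ 0.431 -0.386  0.457]
0.58 3083 0.10325614830073848 [ 0.447 -0.4    0.46 ]
0.62 3065 0.10266167556774353 [ 0.468 -0.415  0.46 ]
0.66 3027 0.10115576845495511 [ 0.524 -0.455  0.46 ]
0.7 3382 0.10300104274420296 [ 0.565 -0.474  0.469]
0.74 1710 0.10526911709860953 [ 0.597 -0.475  0.469]
0.78 1004 0.1107626446958313 [ 0.66  -0.482  0.333]
0.82 941 0.10008343184105384 [ 0.673 -0.499  0.401]
```

>>> arm_command(
  xyz=[
    [0,-1,0],
    [0,-1,0],
    [0,-1,0],
    [0,-1,0],
    [0.2,-1,0],
    [0.4,-1,0],
    [0.5,-1,0],
    [0.5,-1,0],
    [0.5,-1,0],
    [0.5,-1,0],
  ],
  rotation=[
    [0,0,0.37],
    [0,0,0],
    [0,0,0],
    [0,0,0],
    [0,0,0],
    [0,0,0],
    [0,0,0],
    [0,0,0],
    [0,0,0],
    [0,0,0],
  ],
  jaw=[1,1,1,1,1,1,1,1,1,1],
)

```text
time_s: 6.42
ee_pos: [0.2822, -0.336, 0.6442]
orientation: [3.139, 0.005, 0.01]
contact_force: [-0.4, -0.2, 0.1]
grip_width: 0.0873
gripper_force: 0.0
```

>>> arm_command(
  xyz=[
    [0.5,-1,0],
    [0.5,-1,0],
    [0.5,-1,0],
    [0.5,-1,0],
    [0.5,-1,0],
    [0.5,-1,0],
    [0.5,-1,0],
    [0.5,-1,0],
    [0.5,-1,0],
    [0.5,-1,0],
  ],
  rotation=[
    [0,0,0],
    [0,0,0],
    [0,0,0],
    [0,0,0],
    [0,0,0],
    [0,0,0],
    [0,0,0],
    [0,0,0],
    [0,0,0],
    [0,0,0],
  ],
  jaw=[1,1,1,1,1,1,1,1,1,1],
)

```text
time_s: 7.68
ee_pos: [0.4058, -0.0858, 0.6452]
orientation: [3.141, 0.005, 0.014]
contact_force: [0.8, -0.8, -0.4]
grip_width: 0.087
gripper_force: 0.0
```

```bash
python3 st.py
```

```text
7.67 p [ 0.4058 -0.0858  0.6452] j [-0.4009 -0.2562  1.3422  0.0031  2.047   1.1679] rot units to straight [ 0.0084 -0.0863  0.0331] F [ 0.8377 -0.7799 -0.381 ] w 0.08698082431570162
```

>>> arm_command(
  xyz=[
    [0,-0.6,1],
    [0,-0.6,1],
    [0,-0.6,1],
    [0,-0.6,1],
    [0,-0.6,1],
    [0.5,-0.6,1],
    [0.6,-0.6,1],
    [0.6,-0.6,1],
    [0.6,-0.6,1],
    [0.6,-0.5,1],
  ],
  rotation=[
    [0,0,0],
    [0,0,0],
    [0,0,0],
    [0,0,0],
    [0,0,0],
    [0,0,0],
    [0,0,0],
    [0,0,0],
    [0,0,0],
    [0,0,0],
  ],
  jaw=[1,1,1,1,1,1,1,1,1,1],
)

```text
time_s: 8.93
ee_pos: [0.4794, 0.062, 0.3952]
orientation: [-3.141, -0.007, -0.015]
contact_force: [-0.4, 0.2, -0.4]
grip_width: 0.0872
gripper_force: 0.0
```

>>> arm_command(
  xyz=[
    [0.7,0,1],
    [0,0,1],
    [0,0,1],
    [0,0,1],
    [0,0,0],
  ],
  rotation=[
    [0,0,0],
    [0,0,0],
    [0,0,0],
    [0,0,0],
    [0,0,0],
  ],
  jaw=[1,1,1,1,1],
)

```text
time_s: 9.55
ee_pos: [0.496, 0.0618, 0.2939]
orientation: [-3.14, -0.007, -0.006]
contact_force: [-0.0, -0.0, -0.0]
grip_width: 0.087
gripper_force: 0.0
```

```bash
cat > wj.py <<'E'
from h import *
from workcell import viewer,arm
import sys
np.set_printoptions(precision=4,suppress=True,linewidth=200)
s=arm.read_state();w=viewer.camera("wrist");C=wcloud(s,w)
R=cv2.Rodrigues(np.array(s['orientation'],float))[0];T=np.array(w['T_tool_cam'])
def wray(u,v,z):
  d=R@T[:3,:3]@np.array([(u-w['cx'])/w['fx'],(v-w['cy'])/w['fy'],1]);o=R@T[:3,3]+s['ee_pos'];return o+d*(z-o[2])/d[2]
print('p',np.array(s['ee_pos']),'j',np.array(s['joint_positions']))
cv2.imwrite(sys.argv[1],w['color'])
for nm,lo,hi in(("blue",(100,120,60),(125,255,255)),("yel",(24,120,100),(34,255,255))):
  for i,st,ce,m in blobs(w,lo,hi,300):
    k=m&(C[...,2]>.088)&(C[...,2]<.125)
    if k.sum()<200: continue
    cn=max(cv2.findContours(k.astype(np.uint8),0,1)[0],key=cv2.contourArea)
    P=np.array([wray(*p[0],np.median(C[...,2][k]))[:2] for p in cn]).astype(np.float32);c,r=cv2.minEnclosingCircle(P)
    print(nm,st,'circle',np.array(c),'r',r,'z',np.median(C[...,2][k]),'cloud mean',C[k].mean(0))
for i,st,ce,m in blobs(w,(0,0,0),(180,255,55),100):
    P=C[m];z=np.median(P[:,2])
    if .005<z<.03 and st[4]<4000 : print('black',st,ce,wray(*ce,.016),z)
E
python3 wj.py pics/w4.png
```

```text
p [0.496  0.0618 0.2939] j [-0.0348 -0.0868  1.8464  0.0014  1.3781  1.5312]
blue [ 226    0   62   32 1476] circle [0.6483 0.0607] r 0.02510271780192852 z 0.09442063838301731 cloud mean [0.6405 0.0602 0.0943]
blue [ 229  153   54   55 2260] circle [0.4966 0.0611] r 0.02615674026310444 z 0.0943358273658922 cloud mean [0.4972 0.0607 0.0942]
yel [ 331  101   58   57 2521] circle [ 0.5455 -0.0332] r 0.02609831653535366 z 0.09435200911386046 cloud mean [ 0.5459 -0.0333  0.0943]
black [ 435   20   44   42 1144] [457.0087  41.1119] [ 0.6323 -0.1544  0.016 ] 0.01520721434514638
black [  73   23   43   46 1143] [92.3106 43.0822] [0.6289 0.2362 0.016 ] 0.015247639749263797
black [435 122  41  36 812] [455.5333 142.0382] [ 0.5246 -0.1718  0.016 ] 0.01510965890081517
black [ 96 124  40  39 932] [114.5429 143.8927] [0.5208 0.2247 0.016 ] 0.015257248744890706
```

View pics/w4.png

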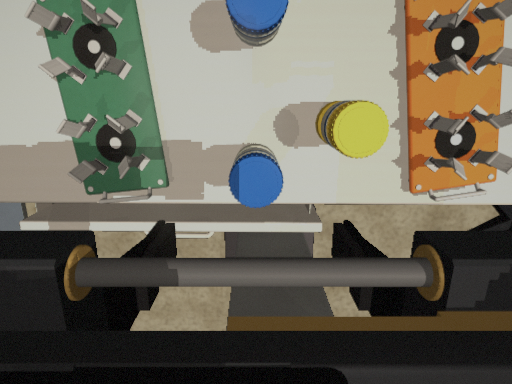

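The picture shows blue cap b at (256,180), blue cap a at (257,10), the yellow look-alike at (358,130), and all four clamps empty. The choice of blue caps is confirmed. Descending on jar b.

>>> arm_command(
  xyz=[
    [0,0,1],
    [0,0,1],
    [0,0,1],
    [0,0,1],
    [0,0,1],
    [0,0,1],
    [0,0,0.64],
    [0,0,0],
    [0,0,0],
    [0,0,0],
  ],
  rotation=[
    [0,0,0],
    [0,0,0],
    [0,0,0],
    [0,0,0],
    [0,0,0],
    [0,0,0],
    [0,0,0],
    [0,0,0],
    [0,0,0],
    [0,0,0],
  ],
  jaw=[1,1,1,1,1,1,1,1,1,1],
)

```text
time_s: 10.85
ee_pos: [0.499, 0.062, 0.1305]
orientation: [-3.14, -0.007, -0.012]
contact_force: [-0.4, 0.2, -0.4]
grip_width: 0.0872
gripper_force: 0.0
```

>>> arm_command(
  xyz=[
    [0,0,0],
  ],
  rotation=[
    [0,0,0],
  ],
  jaw=[1],
)

```text
time_s: 10.98
ee_pos: [0.4987, 0.0621, 0.13]
orientation: [-3.14, -0.007, -0.01]
contact_force: [0.5, 0.5, 1.0]
grip_width: 0.0872
gripper_force: 0.0
```

```bash
python3 st.py
```

```text
10.97 p [0.4987 0.0621 0.13  ] j [-0.0345  0.1094  1.9806  0.0026  1.0452  1.5303] rot units to straight [-0.0193 -0.0619  0.0446] F [0.5078 0.4697 1.0385] w 0.08717002194568907
```

>>> arm_command(
  xyz=[
    [0,0,0],
    [0,0,0],
    [0,0,0],
    [0,0,0],
    [0,0,0],
    [0,0,0],
  ],
  rotation=[
    [0,0,0],
    [0,0,0],
    [0,0,0],
    [0,0,0],
    [0,0,0],
    [0,0,0],
  ],
  jaw=[-1,-1,-1,-1,-1,-1],
  newtons=40,
)

```text
time_s: 11.72
ee_pos: [0.4982, 0.062, 0.1292]
orientation: [-3.14, -0.007, -0.008]
contact_force: [0.2, -1.5, -1.1]
grip_width: 0.0506
gripper_force: 39.9
```

>>> arm_command(
  xyz=[
    [0,0,-0.3],
    [0,0,-0.2],
    [0,0,0],
    [0,0,0],
    [0,0,0],
    [0,0,0],
  ],
  rotation=[
    [0,0,0],
    [0,0,0],
    [0,0,0],
    [0,0,0],
    [0,0,0],
    [0,0,0],
  ],
  jaw=[-1,-1,-1,-1,-1,-1],
)

```text
time_s: 12.48
ee_pos: [0.498, 0.062, 0.1416]
orientation: [-3.139, -0.007, -0.007]
contact_force: [1.2, 0.3, -3.2]
grip_width: 0.0503
gripper_force: 39.9
```

```bash
python3 st.py
```

```text
12.47 p [0.498  0.062  0.1416] j [-0.0346  0.0908  1.9754  0.0026  1.0707  1.5303] rot units to straight [-0.0204 -0.045   0.0444] F [ 1.2417  0.2509 -3.214 ] w 0.05034053624198684
```

>>> arm_command(
  xyz=[
    [0,0,0],
  ],
  rotation=[
    [0,0,0],
  ],
  jaw=[-1],
)

```text
time_s: 12.6
ee_pos: [0.498, 0.0621, 0.1416]
orientation: [-3.139, -0.007, -0.008]
contact_force: [-0.5, -0.0, -2.4]
grip_width: 0.0505
gripper_force: 39.9
```

```bash
python3 st.py
```

```text
12.6 p [0.498  0.0621 0.1416] j [-0.0345  0.0908  1.9753  0.0026  1.0707  1.5303] rot units to straight [-0.0199 -0.0461  0.0449] F [-0.4695 -0.0458 -2.3964] w 0.050455042950230566
```

```bash
cat > wt.py <<'E'
from h import *
from workcell import viewer,arm
F=[];T=[]
for i in range(30):
  viewer.camera("top");s=arm.read_state();F.append(s['contact_force']);T.append(s['tau'])
F=np.array(F);T=np.array(T)
print('F',F.mean(0),F.std(0),'mass g',-F.mean(0)[2]/9.81e-3,'+-',F.std(0)[2]/len(F)**.5/9.81e-3,'tau',T.mean(0),T.std(0))
E
python3 wt.py; python3 st.py
```

```text
F [ 0.02663788 -0.03552293 -2.93411004] [0.44953208 0.52057811 0.3618274 ] mass g 299.0937857895011 +- 6.733979826759905 tau [ 1.37236897e-04 -3.94657720e+01 -3.49310496e+01  4.55049811e-02
 -9.39360489e-02  9.07154290e-05] [8.73231006e-04 4.45493015e-03 5.77266459e-03 1.65124240e-04
 5.59201183e-04 2.04938212e-05]
14.1 p [0.4981 0.0621 0.1418] j [-0.0346  0.0906  1.9753  0.0026  1.0708  1.5303] rot units to straight [-0.0201 -0.0483  0.0452] F [ 0.739   0.9277 -3.4729] w 0.050790834513697154
```

Jar b weighs about 299 g (±7), so it goes in the green carrier, near clamp at (0.520, 0.2255).

>>> arm_command(
  xyz=[
    [0,0,-1],
    [0,0,-1],
    [0,-0.5,-1],
    [0.2,-1,-0.4],
    [0.2,-1,0],
    [0.2,-1,0],
    [0.2,-1,0],
    [0.1,-1,0],
    [0,-1,0],
    [0,0,0],
  ],
  rotation=[
    [0,0,0],
    [0,0,0],
    [0,0,0],
    [0,0,0],
    [0,0,0],
    [0,0,0],
    [0,0,0],
    [0,0,0],
    [0,0,0],
    [0,0,0],
  ],
  jaw=[-1,-1,-1,-1,-1,-1,-1,-1,-1,-1],
)

```text
time_s: 15.35
ee_pos: [0.5191, 0.2259, 0.227]
orientation: [-3.139, -0.011, -0.007]
contact_force: [-0.5, -0.6, -3.0]
grip_width: 0.0508
gripper_force: 39.9
```

```bash
python3 st.py; python3 - <<'E'
from h import *
from workcell import viewer,arm
np.set_printoptions(precision=4,suppress=True)
s=arm.read_state();w=viewer.camera("wrist");t=viewer.camera("top");C=cloud(t);W=wcloud(s,w)
for n,c,K in(("top",t,C),("wrist",w,W)):
  for i,st,ce,m in blobs(c,(0,0,0),(180,255,55),60):
    z=np.median(K[...,2][m])
    if .008<z<.024: print(n,'pad',st,K[m].mean(0))
  for i,st,ce,m in blobs(c,(100,120,60),(125,255,255),100): print(n,'blue',st,K[m].mean(0))
v=np.hstack([w['color'],cv2.resize(t['color'][120:280,100:313],(512,384))]);cv2.imwrite("pics/p1.png",cv2.resize(v,(800,300)))
E
```

```text
15.35 p [0.5191 0.2259 0.227 ] j [0.2706 0.1328 1.7522 0.0011 1.2514 1.8342] rot units to straight [-0.0227 -0.0454  0.0659] F [-0.5242 -0.5536 -2.9922] w 0.050798987376282856
top pad [329 176  17  18 186] [ 0.6293 -0.1537  0.0212]
top pad [159 182  19  21 227] [0.6247 0.2367 0.0162]
top pad [337 220  18  19 186] [ 0.5262 -0.1715  0.0158]
top blue [231 163  23  24 421] [0.6506 0.0612 0.1033]
top blue [160 236   6  21 100] [0.5138 0.2123 0.1955]
wrist pad [ 220   36   51   56 1180] [0.6259 0.2417 0.0155]
wrist pad [233 153  47  33 894] [0.5303 0.2242 0.017 ]
wrist blue [458   0  23  52 177] [0.6452 0.0834 0.0791]
wrist blue [ 472    0   40   53 1710] [0.6428 0.0742 0.0955]
wrist blue [221 202  56  14 111] [0.5412 0.228  0.1598]
wrist blue [ 200  213  107   45 3608] [0.5358 0.2267 0.1895]
wrist blue [ 200  287  109   29 2722] [0.5066 0.2264 0.1928]
```

View pics/p1.png

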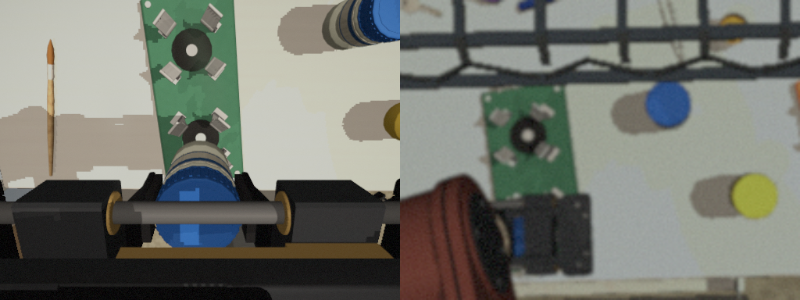

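The jar is upright over the near clamp. The white dots at the pad centres, wrist px about (246,64) and (256,177), give a refined seat position.

```bash
cat > dot.py <<'E'
from h import *
from workcell import viewer,arm
np.set_printoptions(precision=4,suppress=True)
s=arm.read_state();w=viewer.camera("wrist")
R=cv2.Rodrigues(np.array(s['orientation'],float))[0];T=np.array(w['T_tool_cam'])
def wray(u,v,z):
  d=R@T[:3,:3]@np.array([(u-w['cx'])/w['fx'],(v-w['cy'])/w['fy'],1]);o=R@T[:3,3]+s['ee_pos'];return o+d*(z-o[2])/d[2]
C=wcloud(s,w)
g=cv2.inRange(cv2.cvtColor(w['color'],cv2.COLOR_BGR2HSV),(0,0,120),(180,60,255))
n,l,st,ce=cv2.connectedComponentsWithStats(g)
for i in range(1,n):
  if 30<st[i][4]<400 and max(st[i][2:4])<22 and abs(np.median(C[...,2][l==i])-.016)<.008: print('dot',st[i],wray(*ce[i],.016),ce[i])
print(np.array(s['ee_pos']))
E
python3 dot.py
```

```text
dot [182   1   9   9  67] [0.6721 0.2834 0.016 ] [186.2388   5.0597]
dot [272  27  10  16  56] [0.6505 0.2057 0.016 ] [276.6964  33.1607]
dot [236  56  15  16 186] [0.6255 0.2353 0.016 ] [242.7634  63.6935]
dot [248 170  14  11 117] [0.5233 0.2242 0.016 ] [254.6154 175.2479]
dot [284 188  10  13  54] [0.5035 0.1901 0.016 ] [288.6852 194.7778]
dot [298 218   8   6  36] [0.4764 0.1762 0.016 ] [301.3611 220.3056]
[0.5192 0.2244 0.2269]
```

>>> arm_command(
  xyz=[
    [0.15,0,0],
    [0,0,0.8],
    [0,0,0.7],
    [0,0,0.2],
    [0,0,0.2],
    [0,0,0],
  ],
  rotation=[
    [0,0,0],
    [0,0,0],
    [0,0,0],
    [0,0,0],
    [0,0,0],
    [0,0,0],
  ],
  jaw=[-1,-1,-1,-1,-1,-1],
)

```text
time_s: 16.25
ee_pos: [0.5233, 0.2246, 0.1795]
orientation: [-3.14, -0.007, -0.007]
contact_force: [0.2, -0.4, -3.1]
grip_width: 0.0507
gripper_force: 39.9
```

>>> arm_command(
  xyz=[
    [0,0,0.2],
    [0,0,0.2],
    [0,0,0.2],
    [0,0,0.2],
    [0,0,0],
  ],
  rotation=[
    [0,0,0],
    [0,0,0],
    [0,0,0],
    [0,0,0],
    [0,0,0],
  ],
  jaw=[-1,-1,-1,-1,-1],
)

```text
time_s: 16.88
ee_pos: [0.5247, 0.2249, 0.1608]
orientation: [-3.139, -0.007, -0.013]
contact_force: [2.5, 0.7, -0.2]
grip_width: 0.0506
gripper_force: 40.0
```

```bash
python3 st.py
```

```text
16.88 p [0.5247 0.2249 0.1608] j [0.2666 0.2177 1.7901 0.0008 1.1249 1.8323] rot units to straight [-0.0286 -0.0799  0.0447] F [ 2.5389  0.663  -0.2442] w 0.050570094145604906
```

>>> arm_command(
  xyz=[
    [0.08,0,0.1],
    [0,0,0.2],
    [0,0,0.15],
    [0,0,0],
  ],
  rotation=[
    [0,0,0],
    [0,0,0],
    [0,0,0],
    [0,0,0],
  ],
  jaw=[-1,-1,-1,-1],
)

```text
time_s: 17.38
ee_pos: [0.5247, 0.2244, 0.1472]
orientation: [-3.14, -0.007, -0.004]
contact_force: [0.1, -0.2, -2.7]
grip_width: 0.0509
gripper_force: 39.9
```

>>> arm_command(
  xyz=[
    [0,0,0.1],
    [0,0,0],
  ],
  rotation=[
    [0,0,0],
    [0,0,0],
  ],
  jaw=[-1,-1],
)

```text
time_s: 17.62
ee_pos: [0.5254, 0.2246, 0.1456]
orientation: [-3.14, -0.007, -0.007]
contact_force: [0.1, 0.3, -3.6]
grip_width: 0.0506
gripper_force: 39.9
```

```bash
python3 st.py
```

```text
17.62 p [0.5254 0.2246 0.1456] j [0.2657 0.2413 1.7939 0.0007 1.1015 1.8314] rot units to straight [-0.0182 -0.0429  0.0451] F [ 0.1115  0.2812 -3.5562] w 0.05055700157076942
```

>>> arm_command(
  xyz=[
    [0,0,0.08],
    [0,0,0],
  ],
  rotation=[
    [0,0,0],
    [0,0,0],
  ],
  jaw=[-1,-1],
)

```text
time_s: 17.88
ee_pos: [0.5261, 0.2247, 0.1451]
orientation: [-3.139, -0.008, -0.01]
contact_force: [-2.0, -1.2, 3.9]
grip_width: 0.0507
gripper_force: 40.0
```

>>> arm_command(
  xyz=[
    [0,0,0.08],
    [0,0,0],
  ],
  rotation=[
    [0,0,0],
    [0,0,0],
  ],
  jaw=[-1,-1],
)

```text
time_s: 18.12
ee_pos: [0.5268, 0.2247, 0.1451]
orientation: [-3.14, -0.008, -0.012]
contact_force: [-6.1, -3.1, 15.9]
grip_width: 0.0505
gripper_force: 40.1
```

z stopped at 0.1451 while the force rose to 16 N, so the jar is fully home. Release and go to jar a.

>>> arm_command(
  xyz=[
    [0,0,-0.08],
    [0,0,0],
    [0,0,0],
    [0,0,0],
    [0,0,-1],
    [0,0,-1],
    [0,0,-1],
    [0,0,-1],
    [1,1,-0.7],
    [1,1,0],
  ],
  rotation=[
    [0,0,0],
    [0,0,0],
    [0,0,0],
    [0,0,0],
    [0,0,0],
    [0,0,0],
    [0,0,0],
    [0,0,0],
    [0,0,0],
    [0,0,0],
  ],
  jaw=[1,1,1,1,1,1,1,1,1,1],
)

```text
time_s: 19.38
ee_pos: [0.5766, 0.1747, 0.2638]
orientation: [-3.139, -0.009, -0.014]
contact_force: [0.5, -0.3, -0.4]
grip_width: 0.0869
gripper_force: 0.0
```

>>> arm_command(
  xyz=[
    [1,1,0],
    [1,1,0],
    [0.9,1,0],
    [0,1,0],
    [0,0.5,0],
    [0,0,0],
  ],
  rotation=[
    [0,0,0],
    [0,0,0],
    [0,0,0],
    [0,0,0],
    [0,0,0],
    [0,0,0],
  ],
  jaw=[1,1,1,1,1,1],
)

```text
time_s: 20.12
ee_pos: [0.6481, 0.062, 0.2616]
orientation: [-3.139, -0.005, -0.007]
contact_force: [0.7, 0.1, -0.5]
grip_width: 0.0867
gripper_force: 0.0
```

```bash
python3 wj.py pics/w5.png; python3 st.py; python3 dot.py;python3 - <<'E'
from h import *
from workcell import viewer
t=viewer.camera("top");C=cloud(t)
for i,st,ce,m in blobs(t,(100,120,60),(125,255,255),100):
  P=C[m];P=P[P[:,2]>np.median(P[:,2])-.015];print('top blue',st,ray(t,*ce,np.median(P[:,2])),np.percentile(P[:,2],[10,50,90]))
E
```

```text
p [0.6481 0.062  0.2616] j [-0.0267  0.2999  1.4893  0.0025  1.3478  1.5401]
blue [ 227  153   60   61 2794] circle [0.6544 0.0607] r 0.025981858372688293 z 0.09435773670564497 cloud mean [0.6548 0.0608 0.0943]
yel [328 287  42  30 746] circle [ 0.5406 -0.0285] r 0.02490847371518612 z 0.09437175937244802 cloud mean [ 0.539  -0.0231  0.0943]
black [430 167  42  40 861] [451.3682 190.2822] [ 0.6277 -0.1554  0.016 ] 0.01519725162126953
black [ 78 174  43  37 990] [ 98.6384 193.7566] [0.6223 0.2352 0.016 ] 0.015218640754235513
black [466 199  25  16 128] [477.2188 206.5156] [ 0.6089 -0.1876  0.016 ] 0.025130831895352257
black [ 68 208  22  19 174] [ 78.7184 215.0115] [0.597  0.2611 0.016 ] 0.026823321110344994
20.18 p [0.648  0.0628 0.2617] j [-0.0256  0.2998  1.4892  0.0028  1.3478  1.5403] rot units to straight [-0.0244 -0.0466  0.0411] F [-0.7187  0.5893 -0.0435] w 0.0870611536875534
dot [125 136   6   8  35] [0.6824 0.1975 0.016 ] [127.6857 139.4286]
dot [470 153  15  13  84] [ 0.6629 -0.1767  0.016 ] [477.4762 159.0595]
dot [423 160  11   8  44] [ 0.6574 -0.1241  0.016 ] [427.7727 163.8636]
dot [ 65 162   9  12  31] [0.652  0.2644 0.016 ] [ 69.0645 167.2258]
dot [446 174  19  20 102] [ 0.6329 -0.1572  0.016 ] [454.5    185.8922]
dot [ 94 186  11  10  83] [0.6258 0.2351 0.016 ] [ 99.0723 190.5181]
dot [124 205  12  14  82] [0.6011 0.2042 0.016 ] [129.2317 211.6463]
dot [422 212  12   9  54] [ 0.5978 -0.1327  0.016 ] [427.3519 215.7778]
[0.648  0.0628 0.2617]
top blue [154 227  11  23 196] [0.52336485 0.23651338 0.11140872] [0.10962548 0.11140872 0.1133305 ]
```

Jar b's cap top is at 0.1114, matching the expected 0.111: seated. Grasping jar a.

>>> arm_command(
  xyz=[
    [0.15,0.06,1],
    [0,0,1],
    [0,0,1],
    [0,0,1],
    [0,0,1],
    [0,0,0.28],
    [0,0,0],
    [0,0,0],
    [0,0,0],
  ],
  rotation=[
    [0,0,0],
    [0,0,0],
    [0,0,0],
    [0,0,0],
    [0,0,0],
    [0,0,0],
    [0,0,0],
    [0,0,0],
    [0,0,0],
  ],
  jaw=[1,1,1,1,1,1,1,1,1],
)

```text
time_s: 21.4
ee_pos: [0.6534, 0.0613, 0.1312]
orientation: [-3.14, -0.007, -0.011]
contact_force: [-0.3, -0.2, -0.5]
grip_width: 0.0868
gripper_force: 0.0
```

>>> arm_command(
  xyz=[
    [0,0,0],
    [0,0,0],
    [0,0,0],
    [0,0,0],
    [0,0,0],
  ],
  rotation=[
    [0,0,0],
    [0,0,0],
    [0,0,0],
    [0,0,0],
    [0,0,0],
  ],
  jaw=[-1,-1,-1,-1,-1],
  newtons=40,
)

```text
time_s: 22.02
ee_pos: [0.6526, 0.0613, 0.1297]
orientation: [-3.14, -0.007, -0.008]
contact_force: [0.1, 0.3, -0.4]
grip_width: 0.0507
gripper_force: 40.0
```

>>> arm_command(
  xyz=[
    [0,0,-0.3],
    [0,0,-0.2],
    [0,0,0],
    [0,0,0],
    [0,0,0],
    [0,0,0],
  ],
  rotation=[
    [0,0,0],
    [0,0,0],
    [0,0,0],
    [0,0,0],
    [0,0,0],
    [0,0,0],
  ],
  jaw=[-1,-1,-1,-1,-1,-1],
)

```text
time_s: 22.78
ee_pos: [0.6524, 0.0613, 0.142]
orientation: [-3.139, -0.007, -0.007]
contact_force: [0.3, 0.9, -1.2]
grip_width: 0.0505
gripper_force: 40.0
```

```bash
python3 wt.py; python3 st.py
```

```text
F [-0.01193051  0.0594094  -1.22230354] [0.55125868 0.46559983 0.53503756] mass g 124.5977104415094 +- 9.957599053433347 tau [ 4.17891587e-04 -5.63235306e+01 -3.58683285e+01  4.68954508e-02
 -1.01559913e-01 -4.00362691e-05] [1.10968609e-03 7.23093190e-03 7.76500598e-03 1.82763528e-04
 8.45593100e-04 3.31646895e-05]
24.27 p [0.6526 0.0613 0.1423] j [-0.0275  0.4264  1.5632  0.0025  1.147   1.5376] rot units to straight [-0.02   -0.0484  0.0449] F [-0.7169  1.1158 -0.6436] w 0.050436405998665716
```

Jar a weighs about 125 g, so it goes in the orange carrier, far clamp at about (0.631, -0.155).

>>> arm_command(
  xyz=[
    [0,0,-1],
    [0,0,-1],
    [0,0,-1],
    [0,1,-0.6],
    [0,1,0],
    [0,1,0],
    [0,1,0],
    [0,1,0],
    [0,1,0],
    [0,1,0],
  ],
  rotation=[
    [0,0,0],
    [0,0,0],
    [0,0,0],
    [0,0,0],
    [0,0,0],
    [0,0,0],
    [0,0,0],
    [0,0,0],
    [0,0,0],
    [0,0,0],
  ],
  jaw=[-1,-1,-1,-1,-1,-1,-1,-1,-1,-1],
)

```text
time_s: 25.52
ee_pos: [0.6529, -0.1152, 0.2319]
orientation: [-3.139, -0.008, -0.008]
contact_force: [1.0, 0.2, -1.8]
grip_width: 0.0504
gripper_force: 40.0
```

```bash
python3 dot.py; python3 st.py
```

```text
dot [329 140   7   6  32] [ 0.6891 -0.1901  0.016 ] [332.1875 142.3125]
dot [242 153   7   6  33] [ 0.6756 -0.1058  0.016 ] [245.0909 155.697 ]
dot [311 162  17  15 112] [ 0.6627 -0.1787  0.016 ] [318.7589 168.9286]
dot [262 169  13   8  54] [ 0.6581 -0.1277  0.016 ] [267.1481 173.2407]
dot [304 287   6   7  31] [ 0.5256 -0.1734  0.016 ] [306.5806 290.2258]
[ 0.6529 -0.1152  0.2319]
25.57 p [ 0.6529 -0.1186  0.232 ] j [-0.2989  0.3522  1.4806  0.0014  1.3036  1.2686] rot units to straight [ 0.0022 -0.0503  0.0275] F [-0.4296 -2.5923 -2.1188] w 0.050778602652813074
```

>>> arm_command(
  xyz=[
    [-0.5,0.8,0],
    [-0.4,0.8,0],
    [0,0,0],
    [0,0,0],
  ],
  rotation=[
    [0,0,0],
    [0,0,0],
    [0,0,0],
    [0,0,0],
  ],
  jaw=[-1,-1,-1,-1],
)

```text
time_s: 26.08
ee_pos: [0.6305, -0.1542, 0.2319]
orientation: [-3.139, -0.007, -0.009]
contact_force: [0.5, 0.5, -2.8]
grip_width: 0.0504
gripper_force: 40.0
```

```bash
python3 dot.py; python3 st.py; python3 - <<'E'
from h import *
from workcell import viewer
w=viewer.camera("wrist");t=viewer.camera("scene")
cv2.imwrite("pics/p2.png",cv2.resize(np.hstack([w['color'],cv2.resize(t['color'][100:260,230:443],(512,384))]),(800,300)))
E
```

```text
dot [289 116   7   7  35] [ 0.689  -0.1891  0.016 ] [291.6857 118.5429]
dot [201 130   6   7  33] [ 0.6755 -0.1049  0.016 ] [203.5152 132.6061]
dot [270 139  18  16 119] [ 0.6627 -0.1779  0.016 ] [279.1681 146.1681]
dot [251 172  11   5  34] [ 0.6351 -0.1555  0.016 ] [255.9412 173.8235]
[ 0.6305 -0.1542  0.2319]
26.12 p [ 0.6307 -0.1538  0.2319] j [-0.3623  0.3197  1.5219  0.0043  1.2958  1.2025] rot units to straight [-0.0225 -0.0516  0.0461] F [-0.1287 -0.4882 -0.9747] w 0.05058336426343631
```

View pics/p2.png

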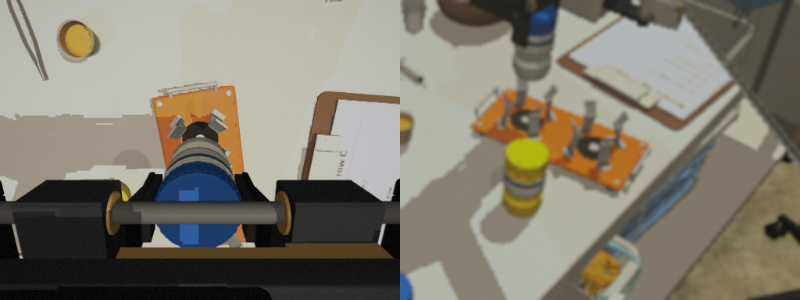

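The jar is upright over the far orange clamp, and the pad dot just shows at wrist px (256,174). Pressing down.

>>> arm_command(
  xyz=[
    [0.04,0.05,0.4],
    [0,0,0.8],
    [0,0,0.7],
    [0,0,0.2],
    [0,0,0.2],
    [0,0,0.2],
    [0,0,0.2],
    [0,0,0.1],
    [0,0,0],
  ],
  rotation=[
    [0,0,0],
    [0,0,0],
    [0,0,0],
    [0,0,0],
    [0,0,0],
    [0,0,0],
    [0,0,0],
    [0,0,0],
    [0,0,0],
  ],
  jaw=[-1,-1,-1,-1,-1,-1,-1,-1,-1],
)

```text
time_s: 27.35
ee_pos: [0.6324, -0.1552, 0.1631]
orientation: [-3.14, -0.007, -0.01]
contact_force: [-3.0, 0.5, 5.0]
grip_width: 0.0506
gripper_force: 40.0
```

>>> arm_command(
  xyz=[
    [0,0,0.2],
    [0,0,0.2],
    [0,0,0.15],
    [0,0,0],
  ],
  rotation=[
    [0,0,0],
    [0,0,0],
    [0,0,0],
    [0,0,0],
  ],
  jaw=[-1,-1,-1,-1],
)

```text
time_s: 27.85
ee_pos: [0.632, -0.1551, 0.1473]
orientation: [-3.139, -0.007, -0.007]
contact_force: [0.4, -0.3, -1.9]
grip_width: 0.0503
gripper_force: 39.9
```

>>> arm_command(
  xyz=[
    [0,0,0.1],
    [0,0,0],
  ],
  rotation=[
    [0,0,0],
    [0,0,0],
  ],
  jaw=[-1,-1],
)

```text
time_s: 28.1
ee_pos: [0.6324, -0.1552, 0.1457]
orientation: [-3.14, -0.007, -0.009]
contact_force: [0.3, 0.3, 0.0]
grip_width: 0.0509
gripper_force: 39.9
```

>>> arm_command(
  xyz=[
    [0,0,0.08],
    [0,0,0],
  ],
  rotation=[
    [0,0,0],
    [0,0,0],
  ],
  jaw=[-1,-1],
)

```text
time_s: 28.35
ee_pos: [0.6329, -0.1553, 0.1456]
orientation: [-3.14, -0.007, -0.011]
contact_force: [-1.9, 0.8, 8.4]
grip_width: 0.0506
gripper_force: 40.0
```

>>> arm_command(
  xyz=[
    [0,0,0.05],
    [0,0,0],
  ],
  rotation=[
    [0,0,0],
    [0,0,0],
  ],
  jaw=[-1,-1],
)

```text
time_s: 28.6
ee_pos: [0.6332, -0.1554, 0.1456]
orientation: [-3.14, -0.008, -0.012]
contact_force: [-4.1, 1.0, 14.0]
grip_width: 0.0503
gripper_force: 40.0
```

>>> arm_command(
  xyz=[
    [0,0,-0.08],
    [0,0,0],
    [0,0,0],
    [0,0,0],
    [0,0,-1],
    [0,0,-1],
    [0,0,-1],
    [0,0,-1],
    [-1,-1,-1],
    [-1,-1,-1],
  ],
  rotation=[
    [0,0,0],
    [0,0,0],
    [0,0,0],
    [0,0,0],
    [0,0,0],
    [0,0,0],
    [0,0,0],
    [0,0,0],
    [0,0,0],
    [0,0,0],
  ],
  jaw=[1,1,1,1,1,1,1,1,1,1],
)

```text
time_s: 29.85
ee_pos: [0.5804, -0.1053, 0.2943]
orientation: [-3.139, -0.006, -0.007]
contact_force: [-0.1, 0.3, 0.4]
grip_width: 0.087
gripper_force: 0.0
```

>>> arm_command(
  xyz=[
    [-1,-1,-1],
    [-1,-1,0],
    [-1,-1,0],
    [-1,-1,0],
    [0,0,0],
    [0,0,0],
  ],
  rotation=[
    [0,0,0],
    [0,0,0],
    [0,0,0],
    [0,0,0],
    [0,0,0],
    [0,0,0],
  ],
  jaw=[1,1,1,1,1,1],
)

```text
time_s: 30.6
ee_pos: [0.4809, -0.0064, 0.319]
orientation: [-3.14, -0.008, -0.009]
contact_force: [0.6, -1.0, 0.7]
grip_width: 0.0869
gripper_force: 0.0
```

```bash
python3 - <<'E'
from h import *
from workcell import viewer
np.set_printoptions(precision=4,suppress=True)
for n in("top","scene"):
  t=viewer.camera(n);C=cloud(t)
  for nm,lo,hi in(("blue",(100,120,60),(125,255,255)),("yel",(24,120,100),(34,255,255))):
    for i,st,ce,m in blobs(t,lo,hi,60):
      P=C[m];z=np.percentile(P[:,2],[50,95]);print(n,nm,st,ray(t,*ce,z[0]),z)
cv2.imwrite("pics/end.png",t['color'])
E
```

```text
top blue [334 170  24  23 454] [ 0.631  -0.1527  0.1113] [0.1113 0.1137]
top blue [153 226  26  25 490] [0.5224 0.2241 0.1113] [0.1113 0.114 ]
top yel [276 213  24  23 430] [ 0.5448 -0.0319  0.0953] [0.0953 0.0978]
scene blue [290 133  12  10  80] [ 0.63   -0.1378  0.1101] [0.1101 0.3202]
scene blue [209 244  27  27 571] [0.5168 0.2277 0.1107] [0.1107 0.1126]
scene yel [286 173  24  19 326] [ 0.5414 -0.0331  0.0944] [0.0944 0.0963]
```

View pics/end.png

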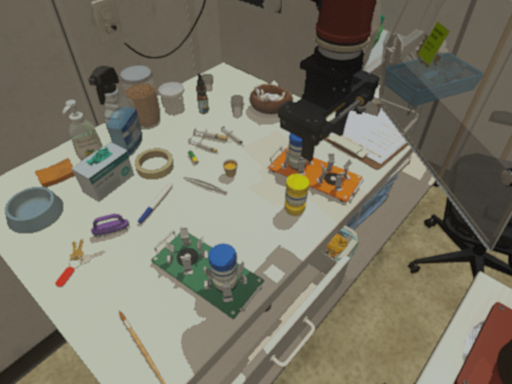

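Jar b stands upright in the green clamp at (222,265) and jar a in the orange clamp at (296,150). Both cap tops are at 0.111, the yellow jar and cup haven't moved, and the arm is clear.

```bash
python3 -c "
from workcell import order
print(order.sign_off())"
```

```text
the job is handed in; nothing more can be done
None
```

Both jars are seated upright and the job is handed in at about 31 s of the 59 s allowed: jar_b at about 299 g in the green carrier, jar_a at about 125 g in the orange.

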